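Pack two gift sets of stone candle ware

ROBOT

A 7-joint arm with a two-finger parallel gripper is mounted at the origin on the work surface. World frame = base frame: x ahead of the robot, y to its left, z up, the work surface at z = 0. Lengths are in m, angles in rad, forces in N, time in s.
With the tool pointing down it reaches from about 0.35 to 0.9 m from the base axis. Payload 19.9 kg.
Tool frame: the origin (TCP) lies on the centre line of the jaws, within the pads' length; the fingertips stand 17 mm ahead of it and the grasp point (between the pads) lies 2 mm behind it; z points along the fingers, y is the direction in which the jaws open and shut (so a half turn about z gives the same grasp; the last joint's range is limited). The gripper opens to 85 mm and grips with 20 to 120 N. Pads are 22 mm wide; open, the fingers measure 114 mm over their backs; the gripper's body (76 mm by 85 mm) begins 54 mm behind the grasp point. The pads swing forward as they close: fully open they stand 13 mm farther back than shut.
Start: joints at [-1.377, 0.417, -0.01, 1.614, 0.005, 1.111, -0.053], TCP at [0.145, 0.608, 0.248] pointing down, gripper open.
Joint ranges: [-2.81, 2.81], [-0.39, 2.02], [-1.27, 1.25], [0.06, 2.57], [-1.19, 4.33], [0.19, 2], [-2.82, 2.82]. Speed limits (rad/s): [1.89, 1.89, 2.39, 2.39, 3.01, 3.01, 3.01].

INTERFACE

Orientations are given as [roll, pitch, yaw] about the fixed x, y, z axes, in that order (R = Rz(yaw) Ry(pitch) Rx(roll)).
In Python, from station import robot, viewer, ticket gives the robot as it stands. The module is installed in compiled form; this text tells all that it offers.
- The arm moves only by the shell command python3 -m crank 'ROWS' [OPENING]. ROWS is JSON, a list of rows, each an object with "linear": the shift along the tool's x, y, z in m, a list of three; "turn": the turn about the tool's z in rad. In form: [{"linear": [dx, dy, dz], "turn": turn}, ...]. A call has 1 to 20 rows; each row shifts and turns the pose as measured when the row begins, along the tool's axes as they then stand; what a row does not reach is not made up. A row lasts 1/8 s, in which the tool goes at most 62.5 mm and 10.7 degrees, less where a joint would pass 70% of its speed; a pose out of reach is approached as far as the arm can. A call is refused whole if a number of a shift passes 0.0625 or a number of a turn 0.188, either way. A call with a gripper value outside its range is refused whole. OPENING is the closure, from 0 (fully open) to 1 (shut), set as the call begins (- or left out, the last holds). The fingers move at their own pace and stop on an object; the grip force is fixed at half the most. Time passes only in rows, so rows that do not move let the fingers close. It gives the time, the measured TCP pose, the force and the opening at its end, in the units of the state.
- robot.get_obs(): the state, without advancing time (a new reading comes with each control period).
- viewer.read_camera(name): name is "side" or "top" or "wrist"; returns the picture (400x640x3 uint8, red, green, blue); there is no depth.
- viewer.camera_info(name): a dict with "fx", "fy", "cx", "cy" (pixels), "k1" (the pictures are not rectified: a ray, as slopes to the right and down, at radius r is drawn at 1 + k1 r^2 times it, then the intrinsics apply), "world_to_cam" (4x4, takes a point from world to camera coordinates). Camera axes: x right, y down, z forward; pixel columns grow to the right and rows downward; lengths in m; the calibration is good to about 2 mm. A picture is of the moment at which its call begins: read the wrist's pose just before it. camera_info takes no time and is no camera call; for the wrist camera it gives the pose at the moment of the call.
- ticket.close_job(): hands the job in, once; it reports no verdict.
The state is a dict: "clock": time; "qpos": joint angles; "qd": joint speeds; "effort": joint torques, N m; "tcp_pos": TCP position; "orientation": TCP orientation; "ft_force": force on the tool from outside, world axes, zero at the start; "wrist_torque": the same for the moment, N m; "grip_width": opening from 0.0 (shut) to 1.0 (fully open).
Only numpy, scipy, OpenCV 4.12 (cv2) and the standard library are available. Lean on these libraries where they do the work, as an engineer would, in place of code of your own. Each camera call takes 0.05 s, during which the arm holds its last target.

TASK

Make up two gift sets from the marble ware on the bench: put the large goblet, the tumbler and the bud vase in the long three-bay tray, and the square block candle and the low bowl in the short two-bay tray, one piece to a bay, each standing upright on the floor of its bay. Leave the small goblet standing where it is, and never let a piece topple over.

Things in the scene. Friction and masses are not known exactly. Their poses are not given: they have to be found in the camera images.
- goblet_mid (a point): The large goblet candle, veined white marble, filled level with wax: round foot 48 mm across, thin 20 mm stem, cup above; 74 mm tall in all. The cup begins 30 mm up, is 54 mm across at 44 mm up and widens to 58 mm at the rim; best gripped on the upper cup. From above: a thin rim round a 50 mm wax face with one wick. One of the set for the long tray. Its z axis points up; this point is on its axis, half-way up.
- tumbler_mid (a point): The tumbler candle, veined white marble, a plain straight solid cylinder 54 mm across and 66 mm tall. From above: a thick rim round a wax face of only 26 mm with one wick. One of the set for the long tray. Its z axis points up; this point is on its axis, half-way up.
- vase_mid (a point): The bud vase, veined white marble, bottle-shaped: round belly 50 mm across up to 26 mm, narrowing to a straight neck 24 mm across from 40 mm up to the top at 76 mm; the foot is 40 mm across. Grip it by the neck. One of the set for the long tray. Its z axis points up; this point is on its axis, half-way up.
- block_mid (a point): The block candle, veined white marble: a cube of 50 mm with a round wax face of 36 mm on top. Its x and y axes are square to its sides. One of the set for the short tray. Its z axis points up; this point is its centre, half-way up.
- bowl_mid (a point): The low bowl candle, veined white marble, filled level with wax: 46 mm tall, foot 40 mm across, 60 mm across with straight sides from 22 mm up to the rim. From above: a thin rim round a 52 mm wax face with three wicks. (The cream and dark ware on the black blocks and in the boxes at the edges of the bench is other stock.) One of the set for the short tray. Its z axis points up; this point is on its axis, half-way up.
- small_goblet_mid (a point): The small goblet candle, veined white marble, the same shape as the large one but only 55 mm tall and 43 mm across the rim. It is loose (about 140 g), belongs to neither set and must stay standing where it is. Its z axis points up; this point is on its axis, half-way up.
- long_tray: The long tray: heavy grey slate with a darker floor, fixed to the bench, 260 x 90 mm, with three square bays in a row along its x axis. Origin at the centre of its underside, on the bench, z up. Each bay is 80 x 80 mm inside; bay centres at x = -85, 0 and +85 mm, y = 0. The floor is 6 mm above the underside; rim and the 5 mm partitions rise to 16 mm.
- short_tray: The short tray: the same make as the long one, fixed to the bench, 175 x 90 mm, with two square bays in a row along its x axis. Origin at the centre of its underside, on the bench, z up. Each bay is 80 x 80 mm inside; bay centres at x = -42.5 and +42.5 mm, y = 0. The floor is 6 mm above the underside; rim and the 5 mm partition rise to 16 mm.
There are look-alikes about, which are no part of the job. Leave any green or turquoise look-alike of the part that bears bowl_mid alone.

How it is judged:
By the outcome, as a careful person would: the job done as asked, in the order asked, and still so for the second after the job is handed in, with the robot touching nothing.
It also fails if it takes over 125 s, if anything falls off the work surface, if the arm or the gripper's body presses on something with over 40 N, if the wrist force passes 120 N, or if a joint passes its speed limit or range.

## Working session

There is one attempt and no reset: what is moved stays moved. The work goes in short steps, Python scripts to look and compute and a shell command to move; the robot and the scene stay as the last step left them, time stands still between calls to the robot, and variables do not carry over. Pictures are saved under pics/ and viewed, and the job is handed in when it is done.

```bash
mkdir -p pics; cat > h.py <<'E'
import numpy as np, cv2, json
from station import robot, viewer, ticket
def grab(name,fn=None):
    o=robot.get_obs(); info=viewer.camera_info(name); im=viewer.read_camera(name)
    if fn: cv2.imwrite('pics/'+fn,cv2.cvtColor(im,cv2.COLOR_RGB2BGR))
    np.savez('last_%s.npz'%name,im=im,W=info['world_to_cam'],K=[info[k] for k in('fx','fy','cx','cy','k1')])
    return im,info
class C:
    def __init__(s,name):
        d=np.load('last_%s.npz'%name); s.im=d['im']; s.W=d['W']; s.fx,s.fy,s.cx,s.cy,s.k1=d['K']
        s.K=np.array([[s.fx,0,s.cx],[0,s.fy,s.cy],[0,0,1.]]); s.D=np.array([s.k1,0,0,0,0.])
    def proj(s,P):
        P=np.atleast_2d(P).astype(float); p=P@s.W[:3,:3].T+s.W[:3,3]
        q=cv2.projectPoints(p.reshape(-1,1,3),np.zeros(3),np.zeros(3),s.K,s.D)[0]
        return q.reshape(-1,2)
    def ray(s,uv):
        u=cv2.undistortPoints(np.array(uv,float).reshape(-1,1,2),s.K,s.D).reshape(-1,2)
        d=np.c_[u,np.ones(len(u))]@s.W[:3,:3]; o=-s.W[:3,:3].T@s.W[:3,3]
        return o,d
    def plane(s,uv,z):
        o,d=s.ray(uv); return o+d*((z-o[2])/d[:,2])[:,None]
def crop(im,x0,y0,x1,y1,f,fn):
    cv2.imwrite('pics/'+fn,cv2.cvtColor(cv2.resize(im[y0:y1,x0:x1],None,fx=f,fy=f,interpolation=cv2.INTER_CUBIC),cv2.COLOR_RGB2BGR))
E
python3 - <<'E'
from h import *
np.set_printoptions(precision=4,suppress=True)
for n in('top','side','wrist'):
    im,i=grab(n,n+'0.png'); print(n,{k:v for k,v in i.items() if k!='world_to_cam'}); W=np.array(i['world_to_cam']);print(-W[:3,:3].T@W[:3,3],W[2,:3])
print(robot.get_obs())
E
```

```text
top {'fx': 474.159447862867, 'fy': 474.159447862867, 'cx': 318.8123384119941, 'cy': 206.4698606103459, 'k1': -0.09804701979238405}
[ 0.3729 -0.0119  1.2436] [ 0.1912  0.033  -0.981 ]
side {'fx': 455.4377617578856, 'fy': 455.4377617578856, 'cx': 307.15749060197584, 'cy': 196.4930358765761, 'k1': -0.02661870119857153}
[ 0.2055 -0.9584  0.6063] [ 0.3465  0.8115 -0.4706]
wrist {'fx': 302.78227055746135, 'fy': 302.78227055746135, 'cx': 322.4380055634871, 'cy': 195.7029792213924, 'k1': -0.009978738095599314}
[0.0677 0.6254 0.3738] [ 0.3012 -0.0727 -0.9508]
{'clock': 0.15, 'qpos': array([-1.3775,  0.4178, -0.0103,  1.614 ,  0.0047,  1.1107, -0.053 ]), 'qd': array([ 0.0015, -0.0017,  0.0012, -0.0004,  0.0007, -0.0005, -0.0014]), 'effort': array([  0.0006, -86.4744,   0.6799, -43.5054,   0.0193,   0.0057,
        -0.    ]), 'tcp_pos': array([0.1453, 0.6076, 0.2478]), 'orientation': array([-3.1407,  0.0001,  2.9068]), 'ft_force': array([ 0.4469, -0.0678, -0.1355]), 'wrist_torque': array([ 0.0238, -0.0474,  0.0019]), 'grip_width': 0.9979486261777775}
```

View pics/top0.png

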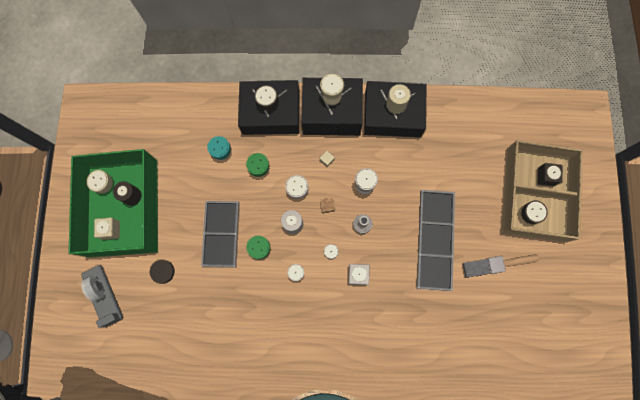

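View pics/side0.png

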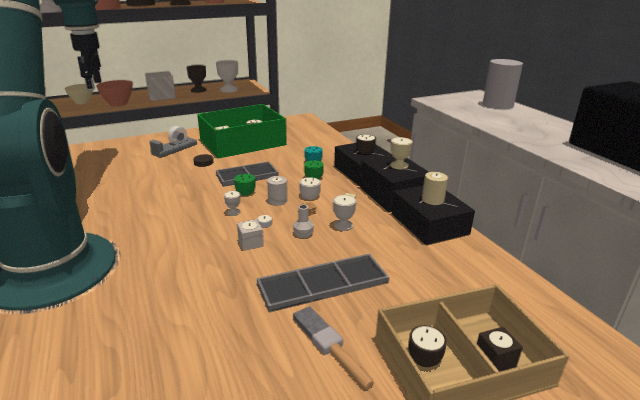

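View pics/wrist0.png

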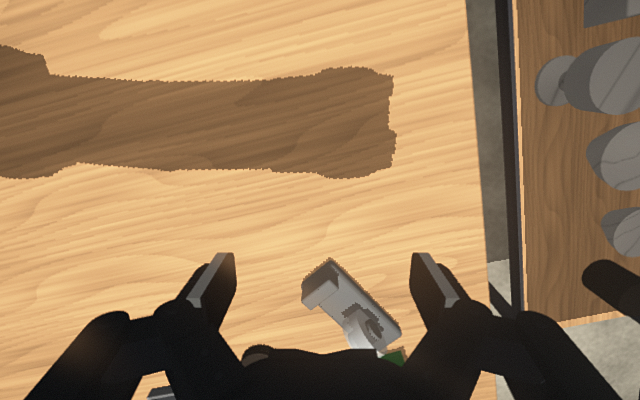

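```bash
python3 - <<'E'
from h import *
a=C('top').im; crop(a,190,130,460,300,2.9,'topc.png')
a=C('side').im; crop(a,200,130,400,310,3.3,'sidec.png')
E
```

```text
(no output)
```

View pics/topc.png

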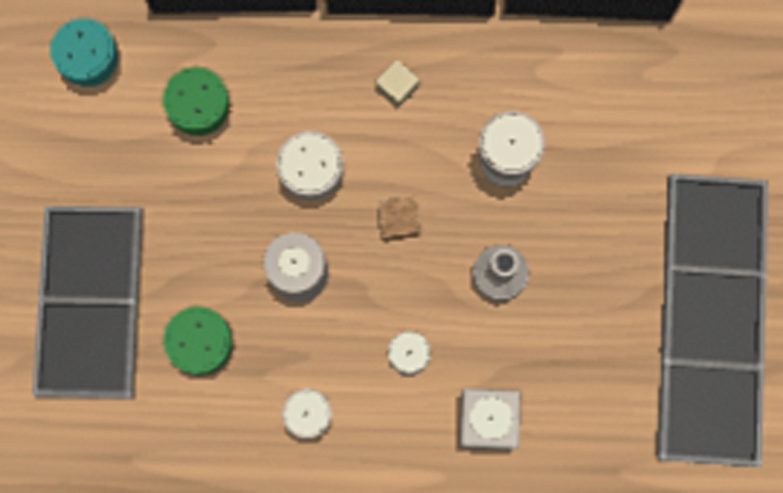

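View pics/sidec.png

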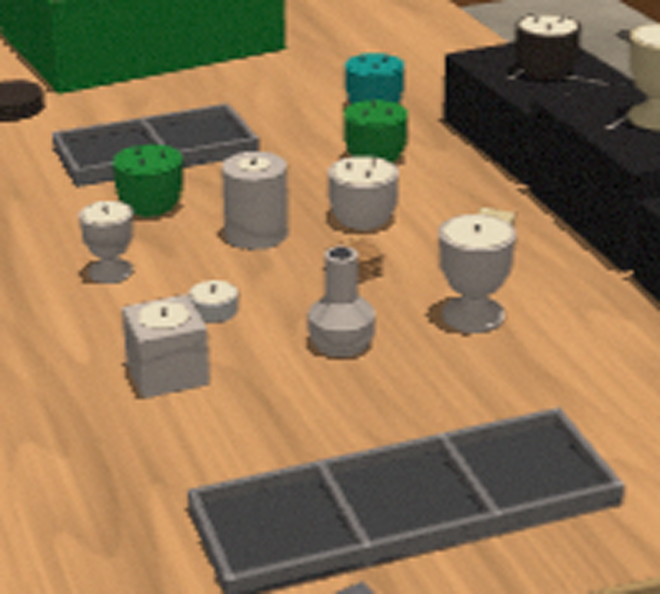

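```bash
cat > meas.py <<'E'
from h import *
np.set_printoptions(precision=4,suppress=True)
def wax(c):
    hsv=cv2.cvtColor(c.im,cv2.COLOR_RGB2HSV)
    m=((hsv[...,2]>200)&(hsv[...,1]<50)).astype(np.uint8)
    m=cv2.morphologyEx(m,cv2.MORPH_CLOSE,np.ones((3,3),np.uint8))
    n,l,s,ct=cv2.connectedComponentsWithStats(m); return s,ct
t=C('top');s=C('side')
Z=dict(goblet=.074,tumbler=.066,block=.05,bowl=.046,small=.055)
seed_t=dict(goblet=(366,178),tumbler=(291,220),block=(359,274),bowl=(297,186),small=(295,272))
st,ct=wax(t); ss,cs=wax(s)
for k,z in Z.items():
    i=np.argmin(np.linalg.norm(ct[1:]-seed_t[k],axis=1))+1; p=t.plane(ct[i],z)[0]
    pr=s.proj([[p[0],p[1],z]])[0]; j=np.argmin(np.linalg.norm(cs[1:]-pr,axis=1))+1; q=s.plane(cs[j],z)[0]
    print(k,ct[i],st[i][4],p[:2],'side',cs[j],ss[j][4],q[:2],'diff mm',(q-p)[:2]*1e3)
# trays
hsv=cv2.cvtColor(t.im,cv2.COLOR_RGB2HSV)
for nm,(x0,y0,x1,y1) in dict(short=(195,193,248,275),long=(408,183,464,298)).items():
    m=np.zeros(t.im.shape[:2],np.uint8); m[y0:y1,x0:x1]=(hsv[y0:y1,x0:x1,1]<70)*255
    m=cv2.morphologyEx(m,cv2.MORPH_CLOSE,np.ones((5,5),np.uint8))
    cn=max(cv2.findContours(m,0,cv2.CHAIN_APPROX_NONE)[0],key=cv2.contourArea).reshape(-1,2)
    P=t.plane(cn.astype(float),.016)[:,:2]
    r=cv2.minAreaRect((P*1000).astype(np.float32)); print(nm,r, cv2.boxPoints(r))
E
python3 meas.py
```

```text
goblet [366.3627 178.5051] 295 [ 0.6757 -0.0914] side [344.3444 199.5298] 151 [ 0.6753 -0.0905] diff mm [-0.4182  0.8772]
tumbler [292.0392 220.6078] 102 [0.5646 0.0943] side [276.2    178.5714] 35 [0.5663 0.1014] diff mm [1.6615 7.1047]
block [359.2629 274.7155] 232 [ 0.4341 -0.0774] side [248.4563 224.835 ] 103 [ 0.4345 -0.0749] diff mm [0.4384 2.5075]
bowl [296.1693 185.4639] 319 [0.6607 0.0888] side [309.7222 181.1481] 108 [0.6603 0.0887] diff mm [-0.4209 -0.085 ]
small [295.3032 272.016 ] 188 [0.4366 0.0824] side [231.8889 193.7937] 63 [0.4369 0.0821] diff mm [ 0.2627 -0.2516]
short ((534.6139526367188, 288.6737060546875), (175.3459014892578, 92.01411437988281), 0.17590181529521942) [[446.8002 334.4114]
 [447.0826 242.3977]
 [622.4277 242.936 ]
 [622.1453 334.9497]]
long ((532.2227783203125, -277.81158447265625), (92.36531066894531, 260.336669921875), 87.207275390625) [[ 399.9589 -317.5972]
 [ 659.9863 -330.2816]
 [ 664.4867 -238.026 ]
 [ 404.4592 -225.3416]]
```

```bash
python3 - <<'E'
from h import *
t=C('top').im;s=C('side').im
A=lambda im,x,y,w=22:cv2.resize(im[y-w:y+w,x-w:x+w],(390,290*390//390),interpolation=cv2.INTER_CUBIC) if 0 else cv2.resize(im[y-w:y+w,x-w:x+w],(290,290),interpolation=cv2.INTER_CUBIC)
o=np.vstack([np.hstack([A(t,291,220),A(t,362,224)]),np.hstack([A(s,277,188),A(s,303,222)])])
cv2.imwrite('pics/z.png',cv2.cvtColor(o,cv2.COLOR_RGB2BGR))
E
```

```text
(no output)
```

View pics/z.png

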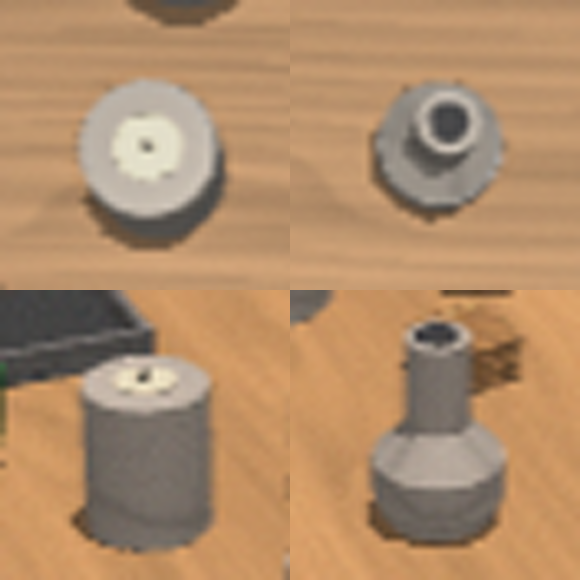

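```bash
python3 - <<'E'
from h import *
t=C('top');s=C('side')
print('tum',t.plane([290.9,219.9],.066),s.plane([276.7,179.7],.066))
print('vase',t.plane([363.55,220.1],.076),s.plane([302.9,206.4],.076))
m=np.zeros(t.im.shape[:2],np.uint8);hsv=cv2.cvtColor(t.im,cv2.COLOR_RGB2HSV)
m[258:290,342:378]=(hsv[258:290,342:378,1]<60)*255
cn=max(cv2.findContours(m,0,cv2.CHAIN_APPROX_NONE)[0],key=cv2.contourArea).reshape(-1,2)
print('block',cv2.minAreaRect((t.plane(cn.astype(float),.05)[:,:2]*1000).astype(np.float32)))
E
```

```text
tum [[0.56637753 0.09725313 0.066     ]] [[0.56518343 0.09426836 0.066     ]]
vase [[ 0.56820141 -0.08502542  0.076     ]] [[ 0.56702496 -0.08603943  0.076     ]]
block ((435.84161376953125, -74.24236297607422), (49.91447067260742, 49.83140182495117), 0.5584495067596436)
```

```bash
python3 -m crank '[{"linear":[0,0,0],"turn":-0.18},{"linear":[0,0,0],"turn":-0.055},{"linear":[0,0,0],"turn":0}]' 0; python3 -c "
from h import *
print(robot.get_obs()['orientation'],robot.get_obs()['tcp_pos'])"
```

```text
clock: 0.52
tcp_pos: [0.1452, 0.6072, 0.247]
orientation: [-3.139, -0.0, -3.135]
ft_force: [-0.3, 0.0, -0.1]
grip_width: 1.0
[-3.13912672e+00 -4.12905994e-04 -3.13487673e+00] [0.14522462 0.60720929 0.24699701]
```

```bash
python3 -m crank '[{"linear":[-0.033,-0.043,0],"turn":0},{"linear":[-0.033,-0.043,0],"turn":0},{"linear":[-0.033,-0.043,0],"turn":0},{"linear":[-0.033,-0.043,0],"turn":0},{"linear":[-0.033,-0.043,0],"turn":0},{"linear":[-0.033,-0.043,0],"turn":0},{"linear":[-0.033,-0.043,0],"turn":0},{"linear":[-0.033,-0.043,0],"turn":0},{"linear":[-0.033,-0.043,0],"turn":0},{"linear":[-0.033,-0.043,0],"turn":0},{"linear":[-0.033,-0.043,0],"turn":0},{"linear":[-0.033,-0.043,0],"turn":0},{"linear":[-0.033,-0.043,0],"turn":0},{"linear":[-0.033,-0.043,0],"turn":0},{"linear":[-0.033,-0.043,0],"turn":0},{"linear":[-0.033,-0.043,0],"turn":0},{"linear":[0,0,0],"turn":0}]' 0; python3 -c "
from h import *
print(robot.get_obs()['qpos'])"
```

```text
clock: 2.65
tcp_pos: [0.6839, -0.1064, 0.2467]
orientation: [-3.14, 0.0, 3.122]
ft_force: [-1.4, 0.1, -0.4]
grip_width: 1.002
[-0.13990609  0.5636147   0.37553649  1.43800244 -0.21219923  1.17988041
  1.81438215]
```

```bash
python3 -m crank '[{"linear":[0.008,0.015,0],"turn":-0.02},{"linear":[0,0,0],"turn":0}]' 0; python3 -c "
from h import *
grab('wrist','w1.png');c=C('wrist')
print(robot.get_obs()['tcp_pos'],robot.get_obs()['orientation'])
print('goblet top ctr expected',c.proj([[.6755,-.091,.074]]),c.proj([[.6755,-.091,0]]), 'vase',c.proj([[.5677,-.0855,.076]]))"
```

```text
clock: 2.9
tcp_pos: [0.6753, -0.0887, 0.2462]
orientation: [-3.141, -0.001, -3.141]
ft_force: [-1.1, -0.1, -0.1]
grip_width: 1.002
[ 0.67545188 -0.0894464   0.24628362] [-3.14083880e+00 -6.51770357e-04 -3.14154301e+00]
goblet top ctr expected [[320.89200174 179.8393786 ]] [[321.17270283 164.51233319]] vase [[326.95066465  65.08925772]]
```

View pics/w1.png

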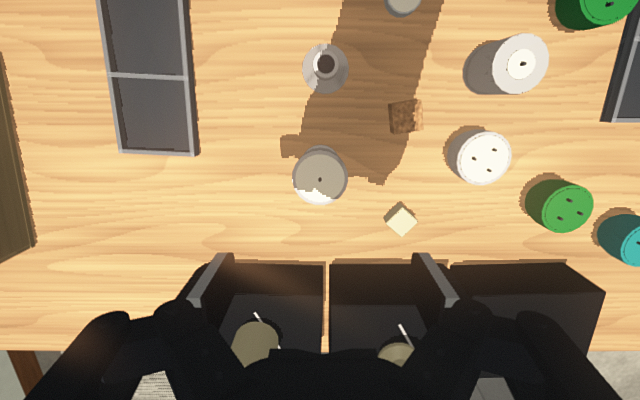

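```bash
python3 -c "
from h import *
c=C('wrist');t=C('top')
print('gob',c.plane([320,179.5],.074),'vase',c.plane([325,64],.076),'tum',c.plane([522,64],.066),'bowl',c.plane([484,158],.046))
print('block edge',t.plane([[333,133],[395,135]],.05),t.plane([[333,133],[395,135]],0.0))
print('fingertips at',c.proj([[.6755,-.089-.0425,.229],[.6755,-.089+.0425,.229],[.6755,-.089+.0425,.242]]))"
```

```text
gob [[ 0.67514401 -0.09190811  0.074     ]] vase [[ 0.56679244 -0.08726674  0.076     ]] tum [[0.56505431 0.0974333  0.066     ]] bowl [[0.65804    0.08701108 0.046     ]]
block edge [[ 0.80466685 -0.00403861  0.05      ]
 [ 0.80228764 -0.16810054  0.05      ]] [[ 0.82275322 -0.00371054  0.        ]
 [ 0.82027435 -0.17464475  0.        ]]
fingertips at [[243.39460402 255.24312625]
 [403.12048827 255.43436006]
 [409.8084764  268.55518399]]
```

```bash
python3 -m crank '[{"linear":[0,-0.002,0.05],"turn":0},{"linear":[0,0,0.05],"turn":0},{"linear":[0,0,0.045],"turn":0},{"linear":[0,0,0.03],"turn":0},{"linear":[0,0,0.012],"turn":0},{"linear":[0,0,0],"turn":0}]' 0
```

```text
clock: 3.7
tcp_pos: [0.6767, -0.0867, 0.0582]
orientation: [3.141, 0.006, -3.137]
ft_force: [-0.4, 0.8, 0.2]
grip_width: 1.002
```

```bash
python3 -m crank '[{"linear":[0.001,-0.004,0.005],"turn":-0.004},{"linear":[0,0,0],"turn":0}]' 0; python3 -c "
from h import *
print(robot.get_obs())
grab('wrist','w2.png')"
```

```text
clock: 3.95
tcp_pos: [0.6768, -0.091, 0.0554]
orientation: [-3.142, 0.009, -3.133]
ft_force: [0.5, -0.5, 0.1]
grip_width: 0.997
{'clock': 3.95, 'qpos': array([-0.11905398,  0.74938508,  0.30372376,  1.59450661, -0.28042619,
        0.83203327,  1.87597553]), 'qd': array([-0.00794521, -0.016062  , -0.00169309, -0.01216106,  0.00017855,
        0.00761805, -0.0050375 ]), 'effort': array([-4.45591123e-02, -1.03878393e+02,  1.11196572e+01, -3.45703983e+01,
       -1.45530052e-02, -1.76355033e-01,  1.74398487e-01]), 'tcp_pos': array([ 0.6768437 , -0.09101015,  0.05542753]), 'orientation': array([-3.14150169,  0.00871287, -3.13266936]), 'ft_force': array([ 0.47736234, -0.50453251,  0.12415367]), 'wrist_torque': array([ 0.00131489, -0.09081145, -0.00945722]), 'grip_width': 0.9967196263838272}
```

View pics/w2.png

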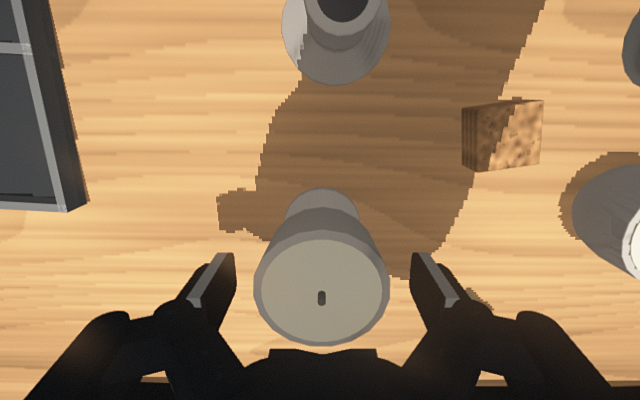

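```bash
python3 -m crank '[{"linear":[0.001,0,0.006],"turn":-0.008},{"linear":[0,0,0],"turn":0}]' 0 && python3 -m crank '[{"linear":[0,0,0],"turn":0},{"linear":[0,0,0],"turn":0},{"linear":[0,0,0],"turn":0},{"linear":[0,0,0],"turn":0},{"linear":[0,0,0],"turn":0},{"linear":[0,0,0],"turn":0}]' 1; python3 -c "
from h import *
grab('wrist','w3.png')"
```

```text
clock: 4.25
tcp_pos: [0.6765, -0.0907, 0.0502]
orientation: [-3.142, 0.01, -3.124]
ft_force: [-0.2, -0.4, -0.4]
grip_width: 0.998
clock: 5.0
tcp_pos: [0.6768, -0.0908, 0.0508]
orientation: [-3.142, 0.011, -3.124]
ft_force: [-0.5, 0.3, 1.1]
grip_width: 0.647
```

View pics/w3.png

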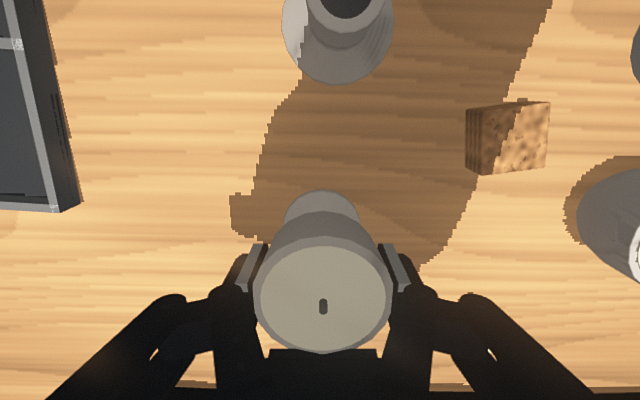

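```bash
python3 -m crank '[{"linear":[0,0,-0.015],"turn":0},{"linear":[0,0,-0.03],"turn":0.018},{"linear":[0,0,-0.03],"turn":0},{"linear":[0,0,-0.02],"turn":0},{"linear":[0,0,0],"turn":0}]' 1; python3 -c "
from h import *
grab('wrist','w4.png');grab('side','s4.png')"
```

```text
clock: 5.68
tcp_pos: [0.6754, -0.0909, 0.1508]
orientation: [3.142, 0.011, 3.14]
ft_force: [0.8, 0.6, -2.8]
grip_width: 0.651
```

View pics/s4.png

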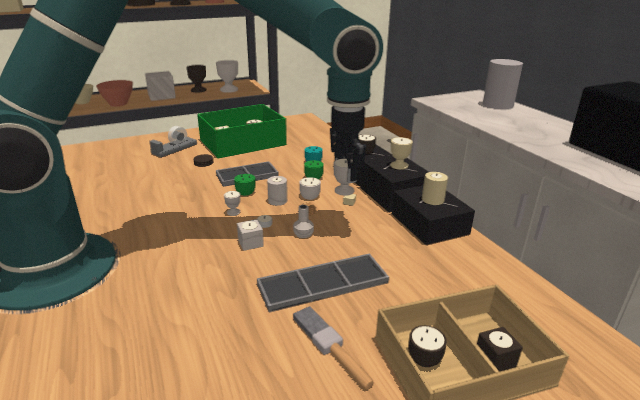

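Side view: the goblet (about 344,178) hangs upright in the jaws, and everything else is in place. Moving it to the far bay.

```bash
python3 -m crank '[{"linear":[0.005,-0.015,0],"turn":0},{"linear":[0.01,-0.03,0],"turn":0},{"linear":[0.012,-0.04,0],"turn":0},{"linear":[0.012,-0.04,0],"turn":0},{"linear":[0.01,-0.03,0],"turn":0},{"linear":[0.008,-0.025,0],"turn":0},{"linear":[0,0,0],"turn":0},{"linear":[0,0,0],"turn":0}]' 1; python3 -c "
from h import *
grab('wrist','w5.png')
c=C('wrist')
for x in(-.085,0,.085):
  o=np.array([.532,-.2787]);p=o+x*np.array([.9988,-.0487]);print(p,c.proj([[p[0],p[1],.006]]))"
```

```text
clock: 6.78
tcp_pos: [0.6077, -0.283, 0.1396]
orientation: [3.141, -0.005, 3.136]
ft_force: [-0.1, 1.3, -3.0]
grip_width: 0.649
[ 0.447102  -0.2745605] [[333.53826462 -16.39241122]]
[ 0.532  -0.2787] [[327.92088814 103.27926732]]
[ 0.616898  -0.2828395] [[323.32737276 201.08142653]]
```

View pics/w5.png

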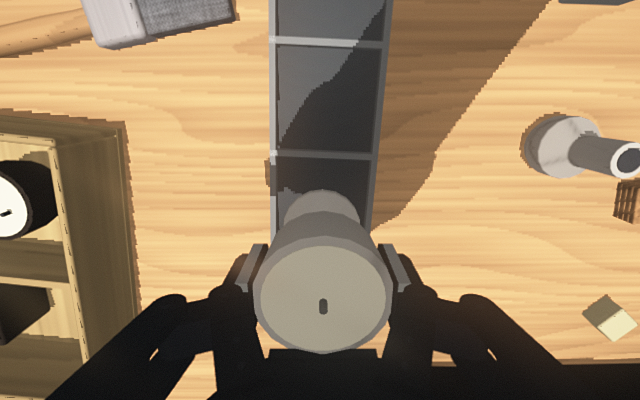

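```bash
python3 -m crank '[{"linear":[-0.005,0,0.01],"turn":0},{"linear":[-0.004,0,0.025],"turn":0},{"linear":[0,0,0.025],"turn":0},{"linear":[0,0,0.01],"turn":0},{"linear":[0,0,0],"turn":0}]' 1
```

```text
clock: 7.45
tcp_pos: [0.6185, -0.2796, 0.0653]
orientation: [3.14, -0.005, 3.141]
ft_force: [-0.5, -0.2, -2.8]
grip_width: 0.653
```

```bash
python3 -m crank '[{"linear":[0.001,-0.003,0.004],"turn":0},{"linear":[0,0,0.002],"turn":0},{"linear":[0,0,0],"turn":0}]' 1;  python3 -m crank '[{"linear":[0,0,0.001],"turn":0},{"linear":[0,0,0.001],"turn":0}]' 1
```

```text
clock: 7.82
tcp_pos: [0.6184, -0.2831, 0.0608]
orientation: [3.141, -0.003, 3.141]
ft_force: [-0.5, -0.1, -2.2]
grip_width: 0.646
clock: 8.07
tcp_pos: [0.6187, -0.2833, 0.0593]
orientation: [3.141, -0.002, 3.141]
ft_force: [-0.0, -0.8, -2.5]
grip_width: 0.647
```

```bash
python3 -m crank '[{"linear":[0,0,0.0015],"turn":0},{"linear":[0,0,0.0015],"turn":0},{"linear":[0,0,0],"turn":0}]' 1; python3 -m crank '[{"linear":[0,0,0.001],"turn":0},{"linear":[0,0,0],"turn":0}]' 1
```

```text
clock: 8.45
tcp_pos: [0.619, -0.2833, 0.0569]
orientation: [3.141, -0.001, 3.141]
ft_force: [-1.1, 1.3, 0.5]
grip_width: 0.647
clock: 8.7
tcp_pos: [0.6194, -0.2835, 0.057]
orientation: [3.141, -0.0, 3.141]
ft_force: [0.9, -0.4, -2.7]
grip_width: 0.648
```

```bash
python3 -m crank '[{"linear":[0,0,0.001],"turn":0},{"linear":[0,0,0],"turn":0}]' 1; python3 -m crank '[{"linear":[0,0,0],"turn":0},{"linear":[0,0,0],"turn":0},{"linear":[0,0,0],"turn":0},{"linear":[0,0,0],"turn":0}]' 0;  python3 -c "
from h import *
grab('wrist','w6.png')"
```

```text
clock: 8.95
tcp_pos: [0.6198, -0.2836, 0.0569]
orientation: [3.142, 0.001, 3.141]
ft_force: [-1.8, 0.4, 0.9]
grip_width: 0.649
clock: 9.45
tcp_pos: [0.6199, -0.2838, 0.0565]
orientation: [-3.141, 0.001, 3.141]
ft_force: [-0.0, -0.3, 0.6]
grip_width: 1.0
```

View pics/w6.png

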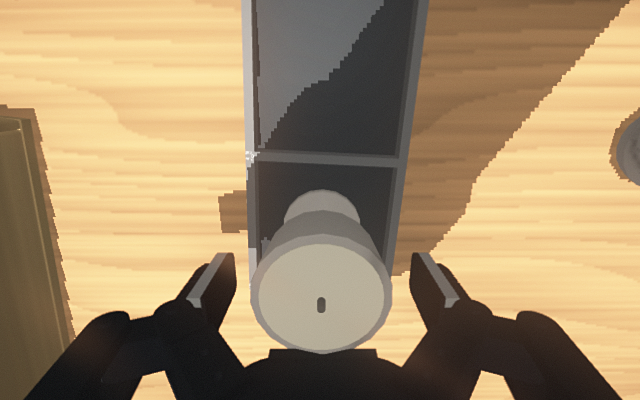

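```bash
python3 -m crank '[{"linear":[0,0,-0.02],"turn":0},{"linear":[0,0,-0.04],"turn":0},{"linear":[0,0,-0.05],"turn":0},{"linear":[0.003,0.02,-0.02],"turn":0},{"linear":[0.007,0.045,0],"turn":0},{"linear":[0.007,0.05,0],"turn":0},{"linear":[0.007,0.05,0],"turn":0},{"linear":[0.007,0.05,0],"turn":0},{"linear":[0.007,0.05,0],"turn":0},{"linear":[0.007,0.05,0],"turn":0},{"linear":[0.006,0.04,0],"turn":0},{"linear":[0.003,0.02,0],"turn":0},{"linear":[0,0,0],"turn":0},{"linear":[0,0,0],"turn":0}]' 0; python3 -c "
from h import *
grab('wrist','w7.png');grab('top','t7.png')
c=C('wrist')
print(c.proj([[.5655,.097,.066]]),robot.get_obs()['qpos'])"
```

```text
clock: 11.25
tcp_pos: [0.5667, 0.1003, 0.2092]
orientation: [-3.142, 0.018, 3.137]
ft_force: [-0.0, -1.2, -0.6]
grip_width: 1.001
[[319.60948901 183.69906497]] [-0.48254453  0.37308478  0.31543859  1.80155132 -0.1331918   0.97031277
  1.45210685]
```

View pics/w7.png

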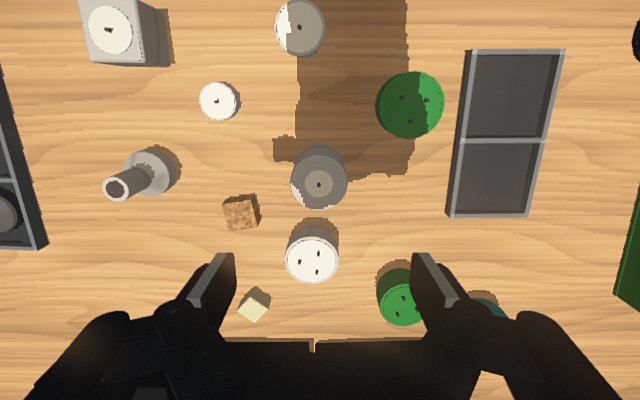

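View pics/t7.png

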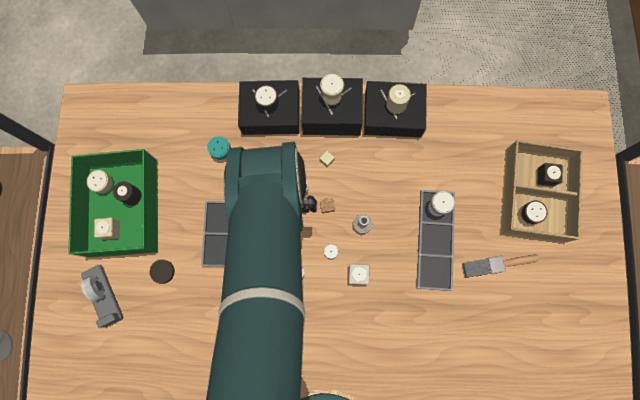

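```bash
python3 -m crank '[{"linear":[0,-0.003,0.03],"turn":0},{"linear":[0,0,0.05],"turn":0},{"linear":[0,0,0.045],"turn":0},{"linear":[0,0,0.02],"turn":0},{"linear":[0,0,0.006],"turn":0},{"linear":[0,0,0],"turn":0}]' 0
```

```text
clock: 12.1
tcp_pos: [0.5718, 0.0914, 0.0556]
orientation: [-3.141, 0.021, 3.129]
ft_force: [1.1, 0.3, 0.5]
grip_width: 1.001
```

```bash
python3 -m crank '[{"linear":[0.006,0.006,0.003],"turn":-0.012},{"linear":[0,0,0.007],"turn":0},{"linear":[0,0,0],"turn":0}]' 0; python3 -c "
from h import *
grab('wrist','w8.png');c=C('wrist');print(c.proj([[.5655,.097,.066]]))"
```

```text
clock: 12.48
tcp_pos: [0.5667, 0.0982, 0.047]
orientation: [-3.142, 0.024, -3.141]
ft_force: [0.2, 0.7, 0.6]
grip_width: 0.999
[[321.32295173 296.30720319]]
```

View pics/w8.png

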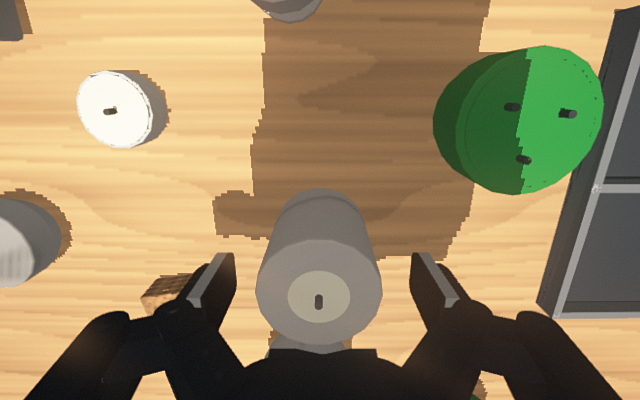

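```bash
python3 -m crank '[{"linear":[0,-0.001,0],"turn":0},{"linear":[0,0,0],"turn":0}]' 0;python3 -m crank '[{"linear":[0,0,0],"turn":0},{"linear":[0,0,0],"turn":0},{"linear":[0,0,0],"turn":0},{"linear":[0,0,0],"turn":0},{"linear":[0,0,0],"turn":0},{"linear":[0,0,0],"turn":0}]' 1;python3 -m crank '[{"linear":[0,0,-0.015],"turn":0},{"linear":[0,0,-0.03],"turn":0},{"linear":[0,0,-0.03],"turn":0},{"linear":[0,0,-0.02],"turn":0},{"linear":[0,0,0],"turn":0}]' 1; python3 -c "
from h import *
grab('wrist','w9.png')"
```

```text
clock: 12.78
tcp_pos: [0.5672, 0.0972, 0.0476]
orientation: [3.141, 0.025, -3.141]
ft_force: [0.0, 0.7, -0.2]
grip_width: 1.005
clock: 13.52
tcp_pos: [0.5673, 0.0971, 0.048]
orientation: [3.141, 0.025, -3.141]
ft_force: [-1.1, -0.4, 1.2]
grip_width: 0.61
clock: 14.15
tcp_pos: [0.564, 0.0967, 0.1479]
orientation: [-3.142, 0.024, 3.142]
ft_force: [0.4, -0.3, -4.7]
grip_width: 0.618
```

View pics/w9.png

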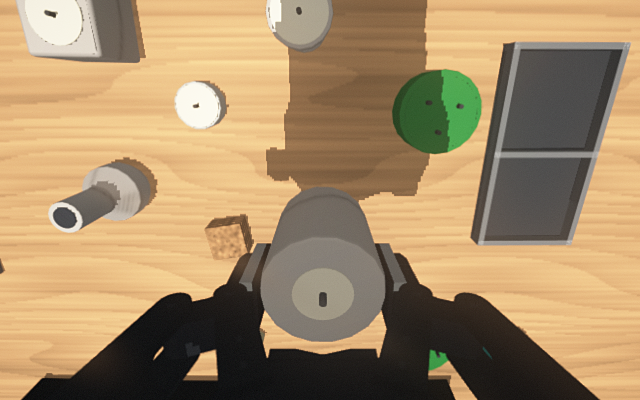

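```bash
python3 -m crank '[{"linear":[0,0,-0.025],"turn":0},{"linear":[0.001,-0.02,-0.02],"turn":0},{"linear":[0.003,-0.04,0],"turn":0},{"linear":[0.004,-0.05,0],"turn":0},{"linear":[0.004,-0.05,0],"turn":0},{"linear":[0.004,-0.05,0],"turn":0},{"linear":[0.004,-0.05,0],"turn":0},{"linear":[0.004,-0.045,0],"turn":0},{"linear":[0.003,-0.035,0],"turn":0},{"linear":[0.002,-0.02,0],"turn":0},{"linear":[0,0,0],"turn":0},{"linear":[0,0,0],"turn":0}]' 1; python3 -c "
from h import *
grab('wrist','w10.png')"
```

```text
clock: 15.7
tcp_pos: [0.5234, -0.2819, 0.186]
orientation: [-3.14, 0.009, 3.137]
ft_force: [0.1, 1.1, -4.4]
grip_width: 0.616
```

View pics/w10.png

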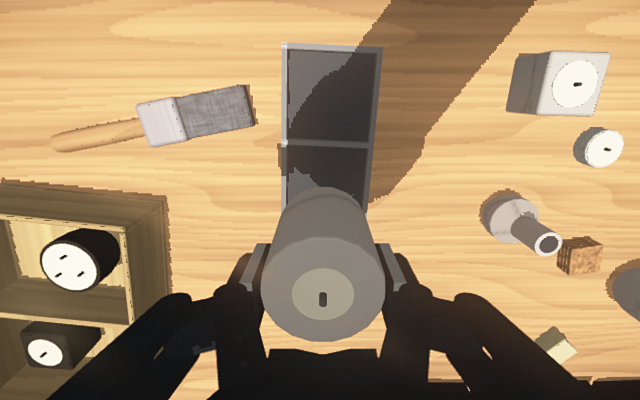

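```bash
python3 -m crank '[{"linear":[-0.005,0.001,0.015],"turn":0},{"linear":[-0.005,0.001,0.035],"turn":0},{"linear":[0,0,0.035],"turn":0},{"linear":[0,0,0.02],"turn":0},{"linear":[0,0,0.008],"turn":0},{"linear":[0,0,0],"turn":0}]' 1
```

```text
clock: 16.5
tcp_pos: [0.5366, -0.275, 0.0658]
orientation: [3.141, 0.008, -3.14]
ft_force: [0.6, -0.1, -3.4]
grip_width: 0.612
```

```bash
python3 -m crank '[{"linear":[0.003,-0.004,0.004],"turn":0},{"linear":[0,0,0.003],"turn":0},{"linear":[0,0,0.002],"turn":0},{"linear":[0,0,0.001],"turn":0},{"linear":[0,0,0],"turn":0}]' 1; python3 -m crank '[{"linear":[0,0,0.0015],"turn":0},{"linear":[0,0,0],"turn":0}]' 1;  python3 -c "
from h import *
grab('wrist','w11.png')"
```

```text
clock: 17.12
tcp_pos: [0.5346, -0.2797, 0.0572]
orientation: [-3.141, 0.011, -3.14]
ft_force: [-0.4, 0.3, -3.9]
grip_width: 0.612
clock: 17.38
tcp_pos: [0.5348, -0.2797, 0.0557]
orientation: [-3.141, 0.011, -3.14]
ft_force: [0.9, -0.3, -3.6]
grip_width: 0.608
```

View pics/w11.png

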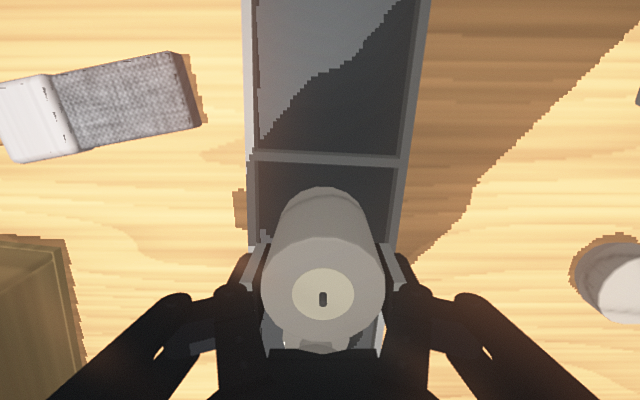

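```bash
python3 -m crank '[{"linear":[0,0,0.0015],"turn":0},{"linear":[0,0,0],"turn":0}]' 1;  python3 -m crank '[{"linear":[0,0,0.0015],"turn":0},{"linear":[0,0,0],"turn":0}]' 1
```

```text
clock: 17.68
tcp_pos: [0.535, -0.2797, 0.0544]
orientation: [-3.14, 0.012, -3.14]
ft_force: [-0.6, 0.6, -2.6]
grip_width: 0.617
clock: 17.92
tcp_pos: [0.535, -0.2798, 0.0545]
orientation: [-3.141, 0.012, -3.14]
ft_force: [-0.3, -0.9, -4.1]
grip_width: 0.61
```

```bash
python3 -m crank '[{"linear":[0,0,0.002],"turn":0},{"linear":[0,0,0],"turn":0}]' 1; python3 -m crank '[{"linear":[0,0,0],"turn":0}]' 1
```

```text
clock: 18.18
tcp_pos: [0.5352, -0.28, 0.0544]
orientation: [3.142, 0.013, -3.14]
ft_force: [-0.8, 0.1, -4.0]
grip_width: 0.613
clock: 18.3
tcp_pos: [0.5353, -0.28, 0.0543]
orientation: [-3.142, 0.014, -3.14]
ft_force: [0.5, -0.9, -4.1]
grip_width: 0.617
```

```bash
python3 -m crank '[{"linear":[0,0,0],"turn":0},{"linear":[0,0,0],"turn":0},{"linear":[0,0,0],"turn":0},{"linear":[0,0,0],"turn":0}]' 0;  python3 -m crank '[{"linear":[0,0,-0.02],"turn":0},{"linear":[0,0,-0.04],"turn":0},{"linear":[0,0,-0.05],"turn":0},{"linear":[0,0.02,-0.02],"turn":0},{"linear":[-0.007,0.045,0],"turn":0},{"linear":[-0.008,0.05,0],"turn":0},{"linear":[-0.007,0.045,0],"turn":0},{"linear":[-0.004,0.025,0],"turn":0},{"linear":[0,0,0],"turn":0},{"linear":[0,0,0],"turn":0}]' 0; python3 -c "
from h import *
grab('wrist','w12.png');grab('top','t12.png')
c=C('wrist')
print(c.proj([[.567,-.086,.076]]),robot.get_obs()['qpos'])"
```

```text
clock: 18.8
tcp_pos: [0.5356, -0.2803, 0.0542]
orientation: [-3.141, 0.014, -3.14]
ft_force: [-0.9, -0.1, -0.7]
grip_width: 1.001
clock: 20.05
tcp_pos: [0.5608, -0.0922, 0.2018]
orientation: [-3.139, 0.024, 3.139]
ft_force: [0.4, -0.7, -0.4]
grip_width: 0.999
[[330.64821258 196.57766507]] [-0.20554308  0.37360565  0.39193451  1.83256776 -0.17490855  0.94427358
  1.82920781]
```

View pics/w12.png

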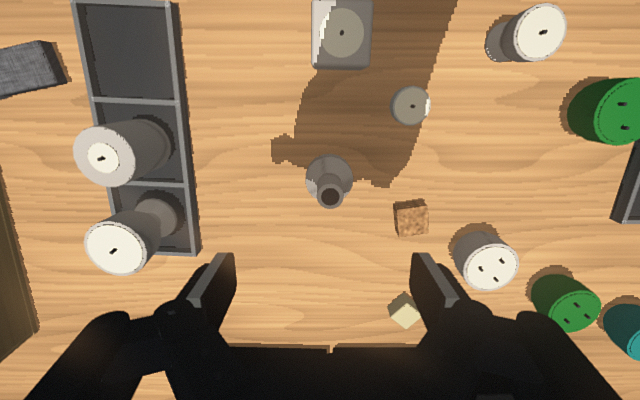

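View pics/t12.png

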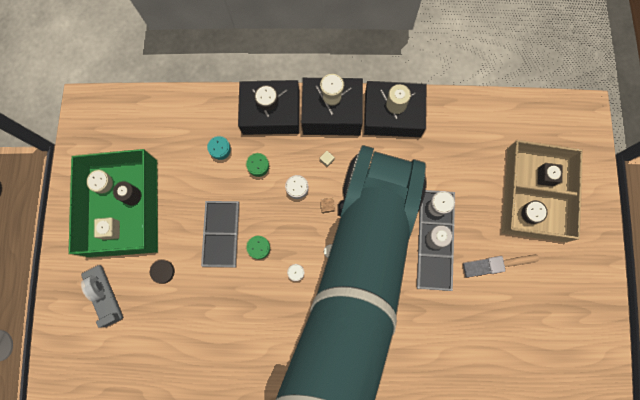

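```bash
python3 -m crank '[{"linear":[-0.003,0.006,0.03],"turn":0},{"linear":[0,0,0.045],"turn":0},{"linear":[0,0,0.035],"turn":0},{"linear":[0,0,0.01],"turn":0},{"linear":[0,0,0],"turn":0}]' 0;python3 -m crank '[{"linear":[0,0,0],"turn":0}]' 0; python3 -c "
from h import *
grab('wrist','w13.png')
c=C('wrist')
print(c.proj([[.567,-.086,.076]]))"
```

```text
clock: 20.78
tcp_pos: [0.5675, -0.0916, 0.0807]
orientation: [-3.138, 0.027, 3.132]
ft_force: [-0.2, 0.2, -0.1]
grip_width: 0.999
clock: 20.9
tcp_pos: [0.568, -0.092, 0.0819]
orientation: [-3.138, 0.028, 3.131]
ft_force: [-0.7, -0.5, 0.7]
grip_width: 1.004
[[336.11679394 264.1051938 ]]
```

View pics/w13.png

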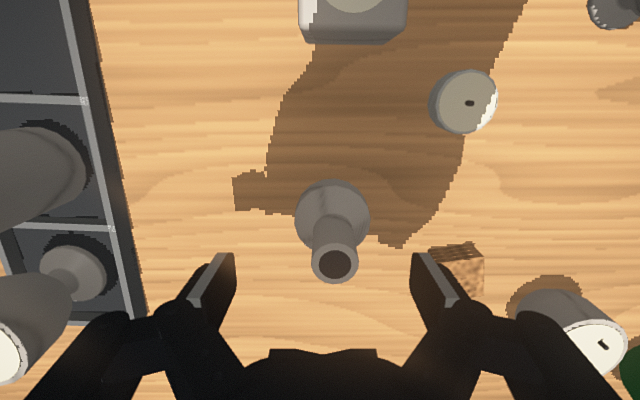

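```bash
python3 -m crank '[{"linear":[0.001,0.007,0.008],"turn":-0.01},{"linear":[0,0,0.012],"turn":0},{"linear":[0,0,0],"turn":0}]' 0;python3 -m crank '[{"linear":[0,0,0],"turn":0}]' 0; python3 -c "
from h import *
grab('wrist','w14.png')
c=C('wrist')
print(c.proj([[.567,-.086,.076]]))"
```

```text
clock: 21.32
tcp_pos: [0.5684, -0.0841, 0.0619]
orientation: [-3.138, 0.031, -3.14]
ft_force: [-1.3, -0.7, 0.1]
grip_width: 0.997
clock: 21.45
tcp_pos: [0.5684, -0.0841, 0.0619]
orientation: [-3.138, 0.031, -3.14]
ft_force: [0.1, -0.0, -0.3]
grip_width: 0.996
[[319.75033642 288.86727642]]
```

View pics/w14.png

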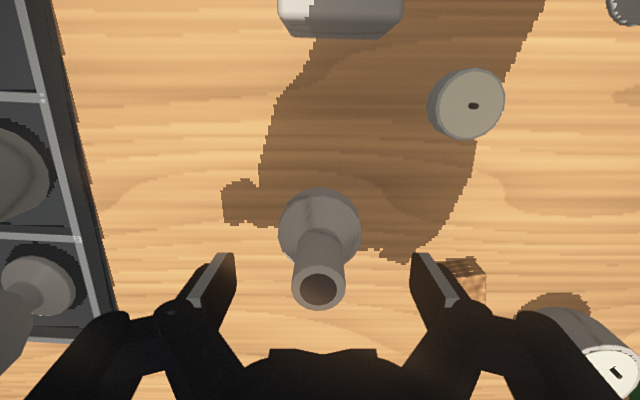

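```bash
python3 -m crank '[{"linear":[0,-0.002,0.001],"turn":0},{"linear":[0,0,0],"turn":0}]' 0;python3 -m crank '[{"linear":[0,0,0],"turn":0},{"linear":[0,0,0],"turn":0},{"linear":[0,0,0],"turn":0},{"linear":[0,0,0],"turn":0},{"linear":[0,0,0],"turn":0},{"linear":[0,0,0],"turn":0},{"linear":[0,0,0],"turn":0},{"linear":[0,0,0],"turn":0}]' 1;python3 -m crank '[{"linear":[0,0,-0.015],"turn":0},{"linear":[0,0,-0.03],"turn":0},{"linear":[0,0,-0.03],"turn":0},{"linear":[0,0,-0.025],"turn":0},{"linear":[0,0,-0.015],"turn":0},{"linear":[0,0,0],"turn":0}]' 1; python3 -c "
from h import *
grab('wrist','w15.png')"
```

```text
clock: 21.75
tcp_pos: [0.5685, -0.0865, 0.0611]
orientation: [-3.138, 0.031, -3.14]
ft_force: [-0.6, -0.7, 0.8]
grip_width: 1.0
clock: 22.75
tcp_pos: [0.5687, -0.0865, 0.0614]
orientation: [-3.138, 0.031, -3.141]
ft_force: [-0.8, 0.1, 0.8]
grip_width: 0.261
clock: 23.5
tcp_pos: [0.5641, -0.0862, 0.1827]
orientation: [-3.138, 0.031, -3.141]
ft_force: [0.4, -0.2, -3.4]
grip_width: 0.259
```

View pics/w15.png

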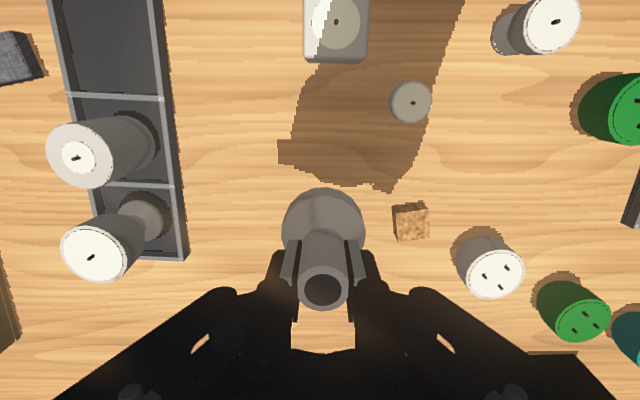

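```bash
python3 -m crank '[{"linear":[0.008,-0.012,0],"turn":0},{"linear":[0.016,-0.025,0],"turn":0},{"linear":[0.02,-0.033,0],"turn":0},{"linear":[0.02,-0.033,0],"turn":0},{"linear":[0.02,-0.033,0],"turn":0},{"linear":[0.016,-0.025,0],"turn":0},{"linear":[0.01,-0.018,0],"turn":0},{"linear":[0,0,0],"turn":0},{"linear":[0,0,0],"turn":0}]' 1; python3 -c "
from h import *
grab('wrist','w16.png')"
```

```text
clock: 24.68
tcp_pos: [0.4409, -0.275, 0.1719]
orientation: [-3.139, 0.016, 3.137]
ft_force: [0.1, -0.2, -2.6]
grip_width: 0.256
```

View pics/w16.png

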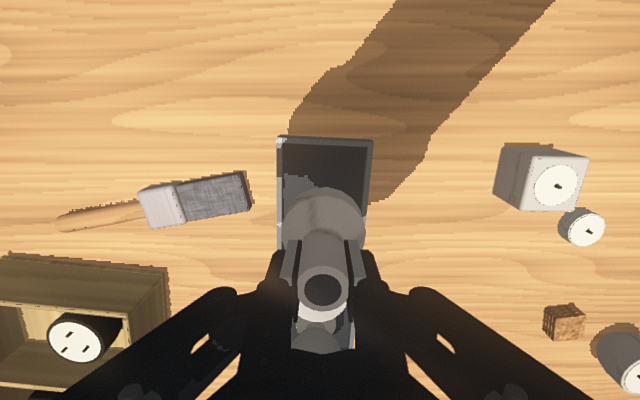

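```bash
python3 -m crank '[{"linear":[-0.003,-0.001,0.015],"turn":0},{"linear":[-0.003,-0.001,0.03],"turn":0},{"linear":[0,0,0.03],"turn":0},{"linear":[0,0,0.014],"turn":0},{"linear":[0,0,0.005],"turn":0},{"linear":[0,0,0],"turn":0}]' 1
```

```text
clock: 25.48
tcp_pos: [0.4505, -0.275, 0.0724]
orientation: [-3.14, 0.016, -3.141]
ft_force: [-0.2, -1.0, -2.1]
grip_width: 0.254
```

```bash
python3 -m crank '[{"linear":[0.001,0,0.003],"turn":0},{"linear":[0,0,0.002],"turn":0},{"linear":[0,0,0],"turn":0}]' 1; python3 -m crank '[{"linear":[0,0,0.0015],"turn":0},{"linear":[0,0,0],"turn":0}]' 1; python3 -c "
from h import *
grab('wrist','w17.png')"
```

```text
clock: 25.85
tcp_pos: [0.4504, -0.2754, 0.0687]
orientation: [-3.139, 0.019, -3.141]
ft_force: [0.3, 0.2, -3.9]
grip_width: 0.256
clock: 26.1
tcp_pos: [0.4506, -0.2755, 0.0676]
orientation: [-3.138, 0.019, -3.141]
ft_force: [-0.2, -0.0, -2.1]
grip_width: 0.254
```

View pics/w17.png

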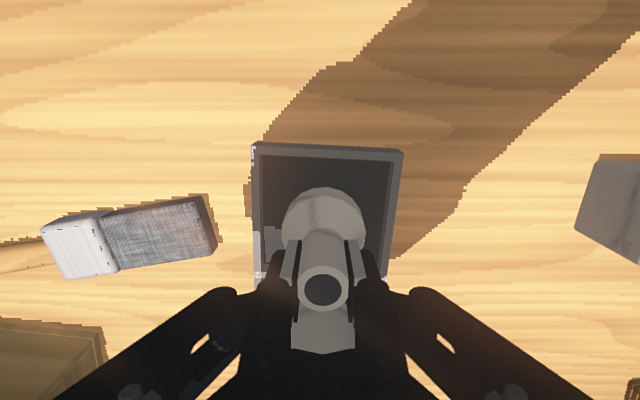

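```bash
python3 -m crank '[{"linear":[0,0,0.0015],"turn":0},{"linear":[0,0,0],"turn":0}]' 1; python3 -m crank '[{"linear":[0,0,0.001],"turn":0},{"linear":[0,0,0],"turn":0}]' 1
```

```text
clock: 26.4
tcp_pos: [0.4511, -0.2758, 0.0677]
orientation: [-3.139, 0.021, 3.142]
ft_force: [0.7, -0.6, -2.2]
grip_width: 0.26
clock: 26.65
tcp_pos: [0.4514, -0.2759, 0.0675]
orientation: [-3.139, 0.022, 3.141]
ft_force: [-1.9, 1.0, -0.4]
grip_width: 0.253
```

```bash
python3 -m crank '[{"linear":[0,0,0],"turn":0},{"linear":[0,0,0],"turn":0},{"linear":[0,0,0],"turn":0},{"linear":[0,0,0],"turn":0},{"linear":[0,0,0],"turn":0},{"linear":[0,0,0],"turn":0}]' 0;  python3 -m crank '[{"linear":[0,0,-0.02],"turn":0},{"linear":[0,0,-0.04],"turn":0},{"linear":[0,0,-0.045],"turn":0},{"linear":[0.001,0.02,-0.02],"turn":0},{"linear":[0.002,0.045,0],"turn":0},{"linear":[0.002,0.05,0],"turn":0},{"linear":[0.002,0.045,0],"turn":0},{"linear":[0.001,0.025,0],"turn":0},{"linear":[0,0,0],"turn":0},{"linear":[0,0,0],"turn":0}]' 0; python3 -c "
from h import *
grab('wrist','w18.png')
c=C('wrist')
print(c.proj([[.435,-.0755,.05]]),robot.get_obs()['qpos'])"
```

```text
clock: 27.4
tcp_pos: [0.4516, -0.2761, 0.0673]
orientation: [-3.138, 0.022, 3.141]
ft_force: [0.3, -0.9, -0.5]
grip_width: 0.999
clock: 28.65
tcp_pos: [0.4404, -0.086, 0.196]
orientation: [-3.139, 0.024, 3.14]
ft_force: [0.5, -0.2, 0.0]
grip_width: 1.004
[[334.94825892 177.60162132]] [-0.23952422  0.15995034  0.39868608  2.11385259 -0.08265625  0.85797458
  1.7762957 ]
```

View pics/w18.png

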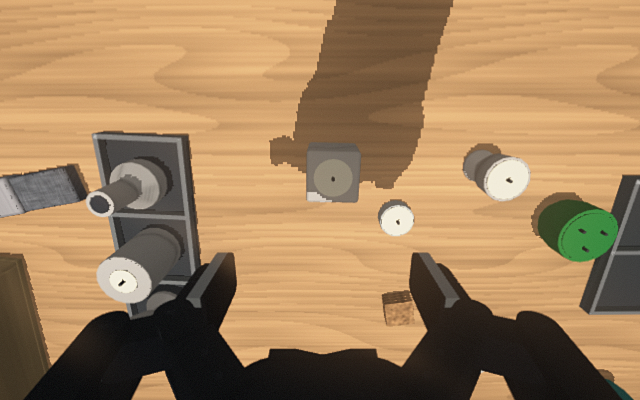

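```bash
python3 -m crank '[{"linear":[0.005,0.006,0.03],"turn":0},{"linear":[0.004,0.006,0.045],"turn":0},{"linear":[0,0,0.04],"turn":0},{"linear":[0,0,0.02],"turn":0},{"linear":[0,0,0],"turn":0},{"linear":[0,0,0],"turn":0}]' 0; python3 -c "
from h import *
grab('wrist','w19.png')
c=C('wrist')
print(c.proj([[.435,-.0755,.05]]))"
```

```text
clock: 29.45
tcp_pos: [0.4358, -0.0797, 0.0581]
orientation: [-3.137, 0.026, 3.132]
ft_force: [-0.5, -0.8, 0.1]
grip_width: 1.001
[[332.33955977 262.03901298]]
```

View pics/w19.png

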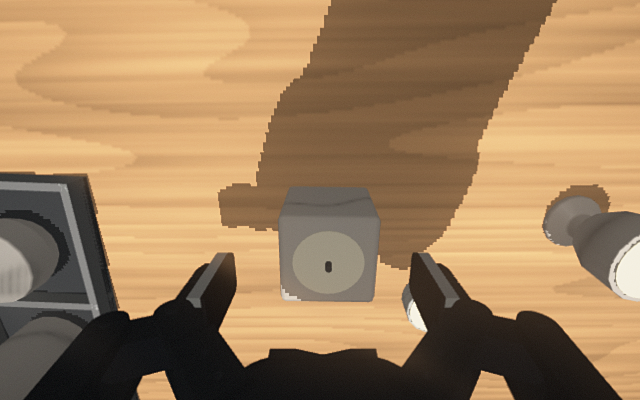

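```bash
python3 -c "
from h import *
c=C('wrist');t=C('top')
print('block',c.plane([328,266],.05)); d=np.load('last_top.npz')
print('tea top',t.plane([[331.5,251.5]],.018)); print(c.plane([[408,305]],.018), c.proj([[.488,-.02,.018]]))
print(c.plane([[281,215],[379,220],[281,297],[375,301]],.05))"
```

```text
block [[ 0.43728782 -0.077685    0.05      ]]
tea top [[ 0.49375921 -0.00665618  0.018     ]]
[[ 0.48797857 -0.024641    0.018     ]] [[415.03221263 304.97960609]]
[[ 0.40918132 -0.09986443  0.05      ]
 [ 0.41211006 -0.05333108  0.05      ]
 [ 0.45603373 -0.10247491  0.05      ]
 [ 0.45887651 -0.0529226   0.05      ]]
```

```bash
python3 -m crank '[{"linear":[-0.001,0.002,0.01],"turn":0.03},{"linear":[0,0,0.01],"turn":0},{"linear":[0,0,0],"turn":0}]' 0; python3 -c "
from h import *
grab('wrist','w20.png')"
```

```text
clock: 29.88
tcp_pos: [0.4386, -0.0775, 0.0382]
orientation: [-3.138, 0.03, 3.1]
ft_force: [0.4, -0.0, 0.8]
grip_width: 1.0
```

View pics/w20.png

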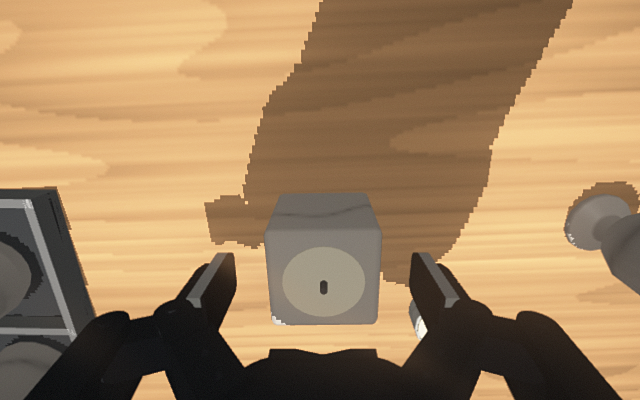

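Block at (323,275) is square to the pads and centred. Go down a little more and close.

```bash
python3 -m crank '[{"linear":[0.001,0,0.003],"turn":0},{"linear":[0,0,0],"turn":0}]' 0; python3 -m crank '[{"linear":[0,0,0],"turn":0},{"linear":[0,0,0],"turn":0},{"linear":[0,0,0],"turn":0},{"linear":[0,0,0],"turn":0},{"linear":[0,0,0],"turn":0},{"linear":[0,0,0],"turn":0}]' 1;python3 -m crank '[{"linear":[0,0,-0.015],"turn":0},{"linear":[0,0,-0.03],"turn":0},{"linear":[0,0,-0.035],"turn":0},{"linear":[0,0,-0.035],"turn":-0.03},{"linear":[0,0,-0.02],"turn":0},{"linear":[0,0,0],"turn":0}]' 1; python3 -c "
from h import *
grab('wrist','w21.png')"
```

```text
clock: 30.18
tcp_pos: [0.4378, -0.0775, 0.0355]
orientation: [-3.138, 0.03, 3.1]
ft_force: [-0.1, 0.1, 0.4]
grip_width: 0.999
clock: 30.92
tcp_pos: [0.4379, -0.0776, 0.0359]
orientation: [-3.138, 0.031, 3.1]
ft_force: [-0.0, 0.2, -0.5]
grip_width: 0.577
clock: 31.68
tcp_pos: [0.4324, -0.0773, 0.1786]
orientation: [-3.137, 0.03, 3.13]
ft_force: [0.4, 0.8, -4.0]
grip_width: 0.576
```

View pics/w21.png

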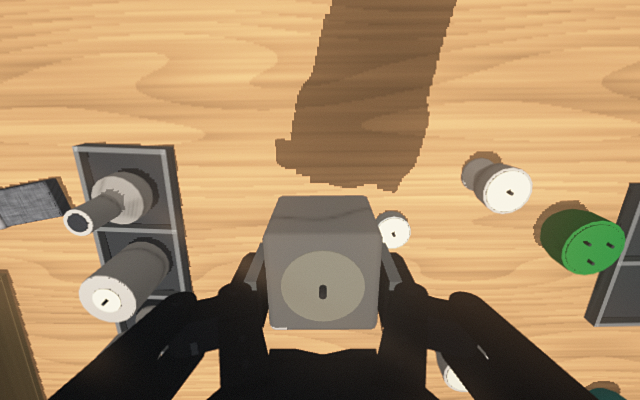

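```bash
python3 -m crank '[{"linear":[-0.003,0.015,0],"turn":0},{"linear":[-0.006,0.035,0],"turn":0},{"linear":[-0.008,0.05,0],"turn":0},{"linear":[-0.009,0.05,0],"turn":0},{"linear":[-0.009,0.05,0],"turn":0},{"linear":[-0.008,0.05,0],"turn":0},{"linear":[-0.008,0.045,0],"turn":0},{"linear":[-0.006,0.035,0],"turn":0},{"linear":[-0.004,0.02,0],"turn":0},{"linear":[0,0,0],"turn":0},{"linear":[0,0,0],"turn":0}]' 1; python3 -c "
from h import *
grab('wrist','w22.png')
c=C('wrist')
print(c.proj([[.492,.2893,.006],[.577,.2893,.006],[.4495,.2893,.016],[.5346,.2893,.016]]))"
```

```text
clock: 33.1
tcp_pos: [0.4946, 0.2788, 0.1653]
orientation: [-3.129, 0.014, 3.124]
ft_force: [0.6, 0.9, -2.3]
grip_width: 0.577
[[335.9745365  178.11663997]
 [336.2183796  255.30999086]
 [336.15965633 135.31934443]
 [336.41485456 222.52588949]]
```

View pics/w22.png

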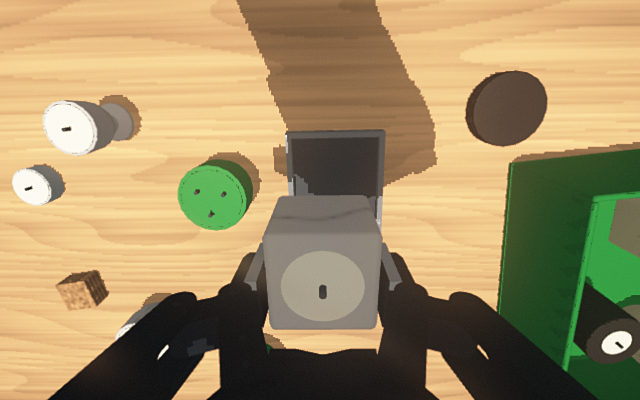

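```bash
python3 -m crank '[{"linear":[0.002,0.007,0.015],"turn":-0.018},{"linear":[0.002,0.006,0.03],"turn":0},{"linear":[0,0,0.03],"turn":0},{"linear":[0,0,0.025],"turn":0},{"linear":[0,0,0.008],"turn":0},{"linear":[0,0,0],"turn":0}]' 1
```

```text
clock: 33.9
tcp_pos: [0.4913, 0.289, 0.0513]
orientation: [-3.129, 0.013, -3.141]
ft_force: [0.0, -0.5, -3.6]
grip_width: 0.578
```

```bash
python3 -m crank '[{"linear":[-0.002,0,0.004],"turn":0},{"linear":[0,0,0.002],"turn":0},{"linear":[0,0,0],"turn":0}]' 1; python3 -m crank '[{"linear":[0,0,0.0015],"turn":0},{"linear":[0,0,0],"turn":0}]' 1; python3 -c "
from h import *
grab('wrist','w23.png')"
```

```text
clock: 34.28
tcp_pos: [0.4944, 0.2895, 0.0468]
orientation: [-3.131, 0.015, -3.141]
ft_force: [0.5, 0.2, -3.1]
grip_width: 0.574
clock: 34.52
tcp_pos: [0.4946, 0.2897, 0.0456]
orientation: [-3.131, 0.016, -3.141]
ft_force: [-0.6, -0.1, -2.5]
grip_width: 0.573
```

View pics/w23.png

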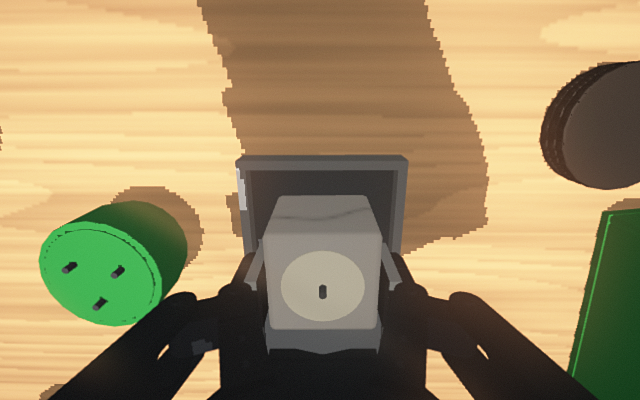

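```bash
python3 -m crank '[{"linear":[0,0,0.0015],"turn":0},{"linear":[0,0,0.001],"turn":0},{"linear":[0,0,0],"turn":0}]' 1; python3 -m crank '[{"linear":[0,0,0.001],"turn":0},{"linear":[0,0,0],"turn":0}]' 1;python3 -m crank '[{"linear":[0,0,0.001],"turn":0},{"linear":[0,0,0],"turn":0}]' 1
```

```text
clock: 34.95
tcp_pos: [0.4947, 0.2897, 0.0431]
orientation: [-3.131, 0.016, -3.141]
ft_force: [0.7, -0.3, -3.0]
grip_width: 0.573
clock: 35.2
tcp_pos: [0.4948, 0.2897, 0.0424]
orientation: [-3.131, 0.016, -3.141]
ft_force: [-1.6, -0.3, 0.1]
grip_width: 0.574
clock: 35.45
tcp_pos: [0.4948, 0.2897, 0.0424]
orientation: [-3.132, 0.016, -3.141]
ft_force: [-0.6, -1.0, -3.6]
grip_width: 0.575
```

```bash
python3 -m crank '[{"linear":[0,0,0],"turn":0},{"linear":[0,0,0],"turn":0},{"linear":[0,0,0],"turn":0},{"linear":[0,0,0],"turn":0}]' 0;  python3 -m crank '[{"linear":[0,0,-0.02],"turn":0},{"linear":[0,0,-0.04],"turn":0},{"linear":[0,0,-0.05],"turn":0},{"linear":[-0.01,-0.015,-0.03],"turn":0},{"linear":[-0.025,-0.03,0],"turn":0},{"linear":[-0.03,-0.04,0],"turn":0},{"linear":[-0.035,-0.04,0],"turn":0},{"linear":[-0.03,-0.035,0],"turn":0},{"linear":[-0.022,-0.027,0],"turn":0},{"linear":[-0.01,-0.012,0],"turn":0},{"linear":[0,0,0],"turn":0},{"linear":[0,0,0],"turn":0}]' 0; python3 -c "
from h import *
grab('wrist','w24.png')
c=C('wrist')
print(c.proj([[.66,.088,.046]]),robot.get_obs()['qpos'])"
```

```text
clock: 35.95
tcp_pos: [0.4952, 0.29, 0.0425]
orientation: [-3.132, 0.017, -3.141]
ft_force: [0.1, -0.5, -0.1]
grip_width: 1.0
clock: 37.45
tcp_pos: [0.6591, 0.0894, 0.2075]
orientation: [-3.138, 0.026, -3.137]
ft_force: [0.9, -0.0, -1.0]
grip_width: 0.997
[[322.22142833 179.03183911]] [-0.38021089  0.52495951  0.27493406  1.57222127 -0.1499648   1.04015325
  1.5077986 ]
```

View pics/w24.png

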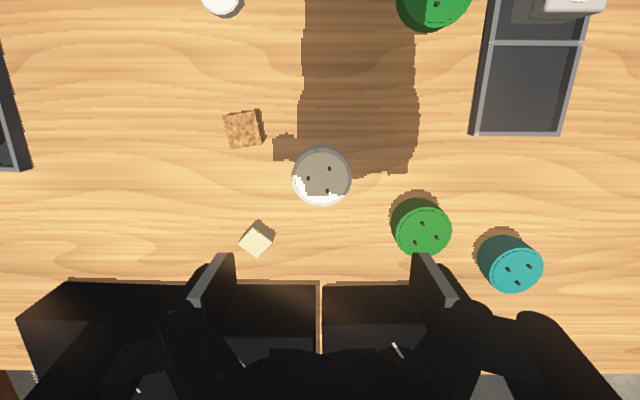

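```bash
python3 -c "
from h import *
c=C('wrist')
print(c.plane([[322,176.5],[421,229],[257,243]],.046),c.plane([[414,210],[257,243]],.02))"
```

```text
[[0.65742273 0.08777057 0.046     ]
 [0.71349521 0.19111397 0.046     ]
 [0.73104062 0.01915983 0.046     ]] [[0.70278458 0.18999461 0.02      ]
 [0.7451593  0.01282605 0.02      ]]
```

```bash
python3 -m crank '[{"linear":[0.002,0.002,0.03],"turn":0},{"linear":[0.001,0.001,0.05],"turn":0},{"linear":[0,0,0.045],"turn":0},{"linear":[0,0,0.03],"turn":0},{"linear":[0,0,0.01],"turn":0},{"linear":[0,0,0],"turn":0},{"linear":[0,0,0],"turn":0}]' 0; python3 -c "
from h import *
grab('wrist','w25.png')
c=C('wrist')
print(c.proj([[.659,.088,.046]]))"
```

```text
clock: 38.38
tcp_pos: [0.6591, 0.1008, 0.042]
orientation: [3.142, 0.03, -3.128]
ft_force: [-0.2, -1.7, -0.4]
grip_width: 1.004
[[296.51361794 277.35986764]]
```

View pics/w25.png

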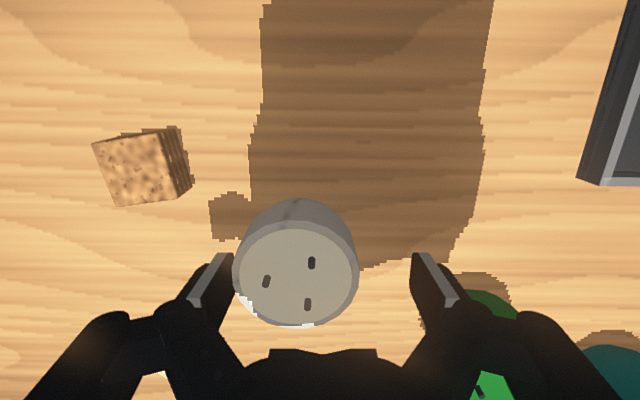

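```bash
python3 -m crank '[{"linear":[0,-0.012,0],"turn":0.012},{"linear":[0,0,0],"turn":0},{"linear":[0,0,0],"turn":0}]' 0; python3 -c "
from h import *
grab('wrist','w26.png')
c=C('wrist')
print(c.proj([[.659,.088,.046]]))"
```

```text
clock: 38.8
tcp_pos: [0.6604, 0.0877, 0.0442]
orientation: [3.14, 0.033, -3.141]
ft_force: [-0.0, 0.3, 0.2]
grip_width: 1.003
[[324.57764824 272.55675196]]
```

View pics/w26.png

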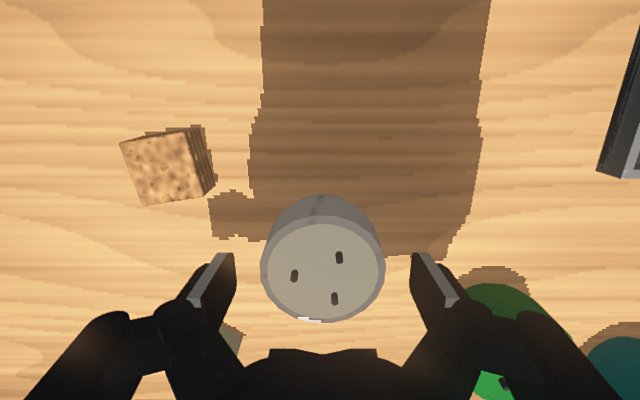

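```bash
python3 -m crank '[{"linear":[0,0,0.008],"turn":0},{"linear":[0,0,0.007],"turn":0},{"linear":[0,0,0],"turn":0},{"linear":[0,0,0],"turn":0}]' 0; python3 -c "
from h import *
grab('wrist','w27.png')
c=C('wrist')
print(c.proj([[.659,.088,.046]]))"
```

```text
clock: 39.35
tcp_pos: [0.6606, 0.0879, 0.0274]
orientation: [3.141, 0.032, -3.141]
ft_force: [-0.2, -1.0, -0.7]
grip_width: 0.999
[[324.35309305 295.20875952]]
```

View pics/w27.png

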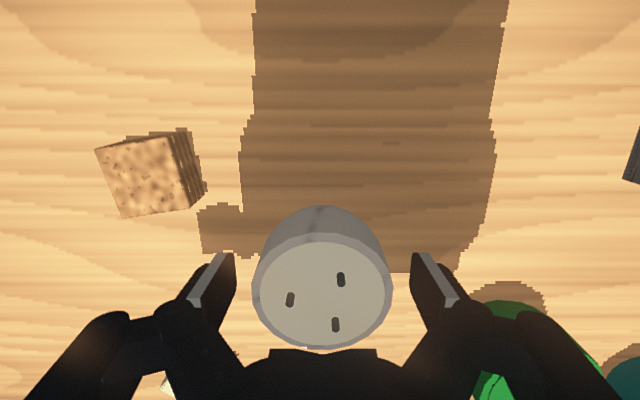

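```bash
python3 -m crank '[{"linear":[0,0,0],"turn":0},{"linear":[0,0,0],"turn":0},{"linear":[0,0,0],"turn":0},{"linear":[0,0,0],"turn":0},{"linear":[0,0,0],"turn":0},{"linear":[0,0,0],"turn":0}]' 1;python3 -m crank '[{"linear":[0,0,-0.015],"turn":0},{"linear":[0,0,-0.03],"turn":0},{"linear":[0,0,-0.04],"turn":0},{"linear":[0,0,-0.035],"turn":0},{"linear":[0,0,-0.015],"turn":0},{"linear":[0,0,0],"turn":0}]' 1; python3 -c "
from h import *
grab('wrist','w28.png')"
```

```text
clock: 40.15
tcp_pos: [0.6607, 0.0879, 0.0282]
orientation: [3.14, 0.032, -3.141]
ft_force: [-1.1, -0.6, -0.1]
grip_width: 0.686
clock: 40.9
tcp_pos: [0.6554, 0.0876, 0.1697]
orientation: [3.14, 0.032, -3.141]
ft_force: [0.1, 0.7, -4.4]
grip_width: 0.687
```

View pics/w28.png

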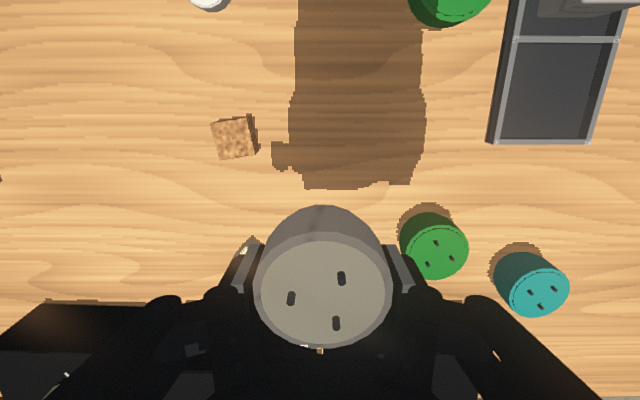

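```bash
python3 -m crank '[{"linear":[0.004,0.012,0],"turn":0},{"linear":[0.009,0.026,0],"turn":0},{"linear":[0.013,0.036,0],"turn":0},{"linear":[0.014,0.038,0],"turn":0},{"linear":[0.013,0.036,0],"turn":0},{"linear":[0.012,0.03,0],"turn":0},{"linear":[0.008,0.022,0],"turn":0},{"linear":[0,0,0],"turn":0},{"linear":[0,0,0],"turn":0}]' 1; python3 -c "
from h import *
grab('wrist','w29.png')
c=C('wrist')
print(c.proj([[.492,.2893,.006],[.577,.2893,.006]]))"
```

```text
clock: 42.08
tcp_pos: [0.5714, 0.2988, 0.1541]
orientation: [-3.137, 0.014, -3.137]
ft_force: [0.6, -0.4, -3.7]
grip_width: 0.685
[[313.38626745  95.1431614 ]
 [313.77864222 189.67733876]]
```

View pics/w29.png

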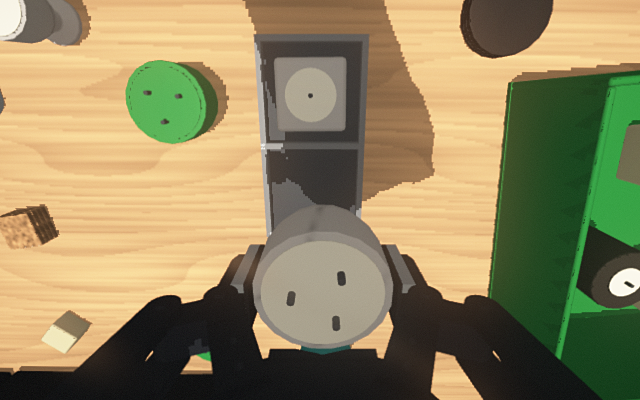

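```bash
python3 -m crank '[{"linear":[-0.003,-0.005,0.015],"turn":0},{"linear":[-0.003,-0.005,0.03],"turn":0},{"linear":[0,0,0.03],"turn":0},{"linear":[0,0,0.02],"turn":0},{"linear":[0,0,0.008],"turn":0},{"linear":[0,0,0],"turn":0},{"linear":[0,0,0],"turn":0}]' 1
```

```text
clock: 43.0
tcp_pos: [0.5811, 0.2831, 0.0456]
orientation: [-3.135, 0.014, 3.141]
ft_force: [0.2, 0.3, -3.9]
grip_width: 0.679
```

```bash
python3 -m crank '[{"linear":[0.003,0.006,0],"turn":0},{"linear":[0,0,0.004],"turn":0},{"linear":[0,0,0.003],"turn":0},{"linear":[0,0,0],"turn":0}]' 1; python3 -m crank '[{"linear":[0,0,0.001],"turn":0},{"linear":[0,0,0],"turn":0}]' 1; python3 -c "
from h import *
grab('wrist','w30.png')"
```

```text
clock: 43.5
tcp_pos: [0.5786, 0.2906, 0.0399]
orientation: [-3.137, 0.017, -3.142]
ft_force: [0.5, -0.2, -4.4]
grip_width: 0.686
clock: 43.75
tcp_pos: [0.5787, 0.2904, 0.0388]
orientation: [-3.137, 0.017, 3.141]
ft_force: [-0.6, 0.9, -3.9]
grip_width: 0.684
```

View pics/w30.png

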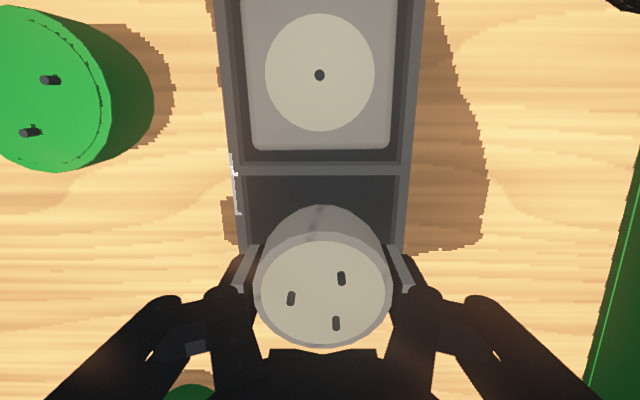

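```bash
python3 -m crank '[{"linear":[0,-0.001,0.002],"turn":0},{"linear":[0,0,0.001],"turn":0},{"linear":[0,0,0],"turn":0}]' 1; python3 -m crank '[{"linear":[0,0,0.001],"turn":0},{"linear":[0,0,0],"turn":0}]' 1;python3 -m crank '[{"linear":[0,0,0.001],"turn":0},{"linear":[0,0,0],"turn":0}]' 1
```

```text
clock: 44.18
tcp_pos: [0.5789, 0.2892, 0.0357]
orientation: [-3.137, 0.017, 3.141]
ft_force: [-0.2, 0.9, -3.2]
grip_width: 0.682
clock: 44.42
tcp_pos: [0.5788, 0.2892, 0.0346]
orientation: [-3.137, 0.017, 3.141]
ft_force: [-0.3, -0.0, -3.7]
grip_width: 0.682
clock: 44.68
tcp_pos: [0.579, 0.2893, 0.0344]
orientation: [-3.137, 0.017, 3.141]
ft_force: [-0.3, -0.4, -3.4]
grip_width: 0.686
```

```bash
python3 -m crank '[{"linear":[0,0,0],"turn":0},{"linear":[0,0,0],"turn":0},{"linear":[0,0,0],"turn":0},{"linear":[0,0,0],"turn":0}]' 0;  python3 -m crank '[{"linear":[0,0,-0.02],"turn":0},{"linear":[0,0,-0.04],"turn":0},{"linear":[0,0,-0.05],"turn":0},{"linear":[0.01,0.01,-0.05],"turn":0},{"linear":[0.025,0.03,-0.02],"turn":0},{"linear":[0.035,0.04,0],"turn":0},{"linear":[0.035,0.04,0],"turn":0},{"linear":[0.035,0.04,0],"turn":0},{"linear":[0.035,0.04,0],"turn":0},{"linear":[0.035,0.04,0],"turn":0},{"linear":[0.035,0.04,0],"turn":0},{"linear":[0.02,0.02,0],"turn":0},{"linear":[0,0,0],"turn":0},{"linear":[0,0,0],"turn":0}]' 0; python3 -c "
from h import *
im,_=grab('top','t31.png');crop(im,190,130,470,310,2.8,'t31c.png')
im,_=grab('side','s31.png');crop(im,200,120,400,320,3,'s31c.png')"
```

```text
clock: 45.18
tcp_pos: [0.5796, 0.2896, 0.0349]
orientation: [-3.138, 0.018, 3.141]
ft_force: [0.2, -0.0, -0.4]
grip_width: 0.999
clock: 46.92
tcp_pos: [0.3053, 0.5987, 0.2354]
orientation: [3.133, 0.029, 3.136]
ft_force: [0.7, -0.6, -0.3]
grip_width: 1.002
```

View pics/t31c.png

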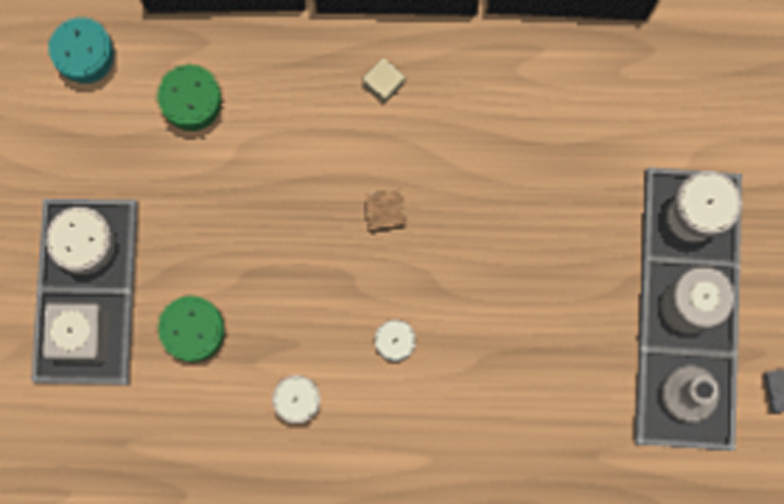

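View pics/s31c.png

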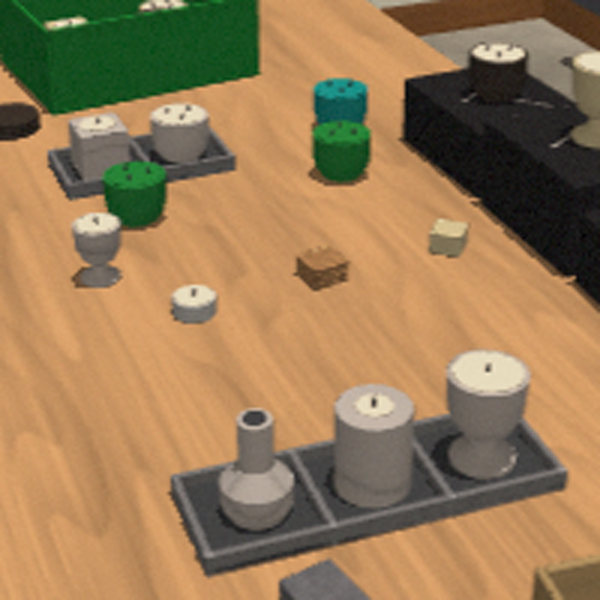

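```bash
python3 - <<'E'
from h import *
from meas import wax
E
python3 - <<'E'
from h import *
t=C('top'); hsv=cv2.cvtColor(t.im,cv2.COLOR_RGB2HSV)
m=((hsv[...,2]>200)&(hsv[...,1]<50)).astype(np.uint8); m=cv2.morphologyEx(m,cv2.MORPH_CLOSE,np.ones((3,3),np.uint8))
ct=cv2.connectedComponentsWithStats(m)[3]
for k,x,y,z in[('goblet',.617,-.283,.08),('tumbler',.532,-.2787,.072),('block',.492,.2893,.056),('bowl',.577,.2893,.052),('small',.4366,.0824,.055)]:
    p=t.proj([[x,y,z]])[0]; i=np.argmin(np.linalg.norm(ct-p,axis=1)); print(k,ct[i],(t.plane(ct[i],z)[0]-[x,y,z])*1e3)
print(robot.get_obs()['qd'])
E
python3 -c "
from h import *
print(ticket.close_job())"
```

```text
goblet [329. 153.] 1 [0.7415 0.005 ] side [366.0526 137.193 ] 57 [0.9386 0.2658] diff mm [197.0446 260.8136]
tumbler [330.6176 250.8603] 136 [ 0.4906 -0.0046] side [264.0741 218.3889] 54 [ 0.4694 -0.087 ] diff mm [-21.1903 -82.3214]
block [330.6176 250.8603] 136 [ 0.4922 -0.0045] side [264.0741 218.3889] 54 [ 0.4772 -0.0611] diff mm [-14.976  -56.6152]
bowl [329. 153.] 1 [0.7503 0.0054] side [366.0526 137.193 ] 57 [0.9771 0.3302] diff mm [226.7783 324.8023]
small [295.3439 272.0053] 189 [0.4366 0.0823] side [231.9844 193.8125] 64 [0.4371 0.0819] diff mm [ 0.4355 -0.3502]
short ((534.6139526367188, 288.6737060546875), (175.3459014892578, 92.01411437988281), 0.17590181529521942) [[446.8002 334.4114]
 [447.0826 242.3977]
 [622.4277 242.936 ]
 [622.1453 334.9497]]
long ((532.2781372070312, -277.7091369628906), (92.40541076660156, 260.1665954589844), 87.29307556152344) [[ 400.1579 -317.7168]
 [ 660.0343 -330.0038]
 [ 664.3983 -237.7014]
 [ 404.522  -225.4145]]
goblet [443.25490196 201.58169935] [ 1.72893623e+00 -1.17315128e+00  6.93889390e-14]
tumbler [441.64705882 235.25882353] [ 2.72423405e+00 -1.40850560e+00  6.93889390e-14]
block [214.65605096 247.47133758] [6.30854754e-01 5.93388628e-01 4.85722573e-14]
bowl [217.08024691 214.5462963 ] [1.31900822e+00 9.72297453e-01 4.85722573e-14]
small [295.34391534 272.00529101] [ 1.86455837e-02 -1.42925581e-01 -6.24500451e-14]
[ 5.32619363e-03  5.26692936e-03  3.78738417e-04  5.61358284e-04
  6.16951905e-04 -1.57429712e-03 -2.53716759e-05]
the job is handed in; nothing more can be done
None
```

Both gift sets are made up and the job is handed in, at about 47 s of the 125 s allowed. The long tray holds the large goblet (far bay), tumbler (middle) and bud vase (near). The short tray holds the block (near) and bowl (far). I placed them in the order listed.

- **Placing:** in the last top and side pictures all five pieces stand upright, one to a bay. In the top view, the four with wax faces are within about 3 mm of their bay centres. I checked the vase's place by eye only.
- **Left alone:** the small goblet is within 0.2 mm of where it started. The green and turquoise look-alikes were not touched. The arm is clear of everything.
- **Slips and disagreements:**
  - Over the bowl, the arm drifted about 12 mm sideways. One finger came very close to the bowl, or just touched it. I re-centred before gripping, and the bowl stayed standing.
  - The force readings were too noisy to show the pieces touching the floor, so I used the measured height to decide when to let go.
  - In the first pictures, the top and side views disagreed by 7 mm on the tumbler. The wrist camera agreed with the top view, so I used that.
  - In the final check, my first script searched the pieces' old places, so its goblet, tumbler, block and bowl lines mean nothing. The figures above come from the second one.

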